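Open the soap box to its stop and lay the soap in to dry

TASK

Swing the flip-top lid of the green soap box right back until it meets its stop, press it lightly home there without straining the hinge, and leave it standing open. Then lay the bar of soap gently down flat on the ribs in the tray, so that it can dry, and leave the other things on the ledge as they are.

Things in the scene. Friction and masses are not known exactly. Their poses are not given: they have to be found in the camera images.
- soap_box: green plastic soap box stuck to the granite, does not move. Origin: centre of its underside; z up, y along the hinge, -x is the front with the thumb tab. Tray 92 (x) by 122 (y) by 20 mm, walls 3 mm, open on top once the lid is back; four drain ribs run along x across its floor, rib tops 8 mm above the underside. Hinge axis at x +50, z +20.5 mm in this frame, parallel to y.
- soap_lid (a joint): hinge angle of the lid in rad: 0 shut, 1.57 upright, growing as it opens; starts ajar. Stiff hinge: about 1 N at the tab moves it, it stays where left. Its moulded stop is worn differently on each box, met somewhere from 1.8 to 2.15; it must be felt. There the push needed rises by some 2 N per mm at the tab; with over 12 N at the tab the hinge is strained. 3 to 8 N held half a second is right.
- lid_tab (a point): point in the thumb tab in the middle of the lid's front edge, 13 mm out from the lid's front wall and 109 mm from the hinge axis; moves with the lid. The tab is a flat tongue level with the lid's rim, 36 mm wide (along the hinge), 16 mm proud, 4 mm thick; with the lid shut it points to the box's -x. Its sides can be pinched by the fingertips, between which it swivels. Axes: those of the lid.
- lid_hinge (a point): middle of the hinge axis, 20.5 mm above the box's underside. The lid is a hollow cap 92 mm (from 4 to 96 mm from this axis) by 122 mm along the axis and 22 mm deep, walls 3 mm; its hollow faces down when shut. Axes: those of the lid, y along the hinge; in the lid's frame the tab point is at x -109, z +2 mm. A stop fin behind the hinge reaches 21 mm from the axis.
- soap_seat (a point): centre of the rib tops in the tray, 8 mm above the box's underside: where the middle of the soap's underside belongs. Axes of the box.
- soap_bar: cream bar of soap, 46 (x) by 74 (y) by 24 mm high, 60 to 130 g, lying loose on the granite at one end of the ledge. Origin: centre of its underside, z up. In the tray its length goes along the hinge; its top then stands 12 mm above the tray's rim.
- pitcher: steel pitcher, 150 mm high, 100 mm across, handle to its +x reaching 85 mm from the axis; stands loose, to be left alone. Origin: centre of its underside.
- mug: purple plastic mug, 95 mm high, 84 mm across, handle at its +y; stands loose at the end of the ledge away from the soap, to be left alone. Origin: centre of its underside.
- glass_cup: glass cup, 90 mm high, 64 mm across at the rim; stands loose near the front edge of the ledge, to be left alone. Origin: centre of its underside.
- tongue_cleaner: bamboo tongue cleaner lying flat at the back of the ledge, handle 110 mm long to its -y, curved head 50 mm wide, 5 mm thick; to be left alone. Origin: where head and handle meet, at the underside. All these things lie on a polished granite slab whose top is 95 mm above the work surface, 370 mm deep (x 400 to 770 mm) and 940 mm wide.
Not all that is in view belongs to the job. There is more than one size of the soap_bar; the one meant has the size given above.

How it is judged:
By the outcome, as a careful person would: the job done as asked, in the order asked, and still so for the second after the job is handed in, with the robot touching nothing.
It also fails if it takes over 72 s, if anything falls off the work surface, if the arm or the gripper's body presses on something with over 40 N, if the wrist force passes 120 N, or if a joint passes its speed limit or range.

ROBOT

A 7-joint arm with a two-finger parallel gripper is mounted at the origin on the work surface. World frame = base frame: x ahead of the robot, y to its left, z up, the work surface at z = 0. Lengths are in m, angles in degrees, forces in N, time in s.
With the tool pointing down it reaches from about 0.425 to 0.925 m from the base axis. Payload 6.8 kg.
Tool frame: the origin (TCP) lies between the finger pads; the fingertips stand 8 mm ahead of it and the grasp point (between the pads) lies 11 mm behind it (ctrl.nose_length is the distance from the TCP to the fingertips, in m); z points along the fingers, y is the line along which they close (so a half turn about z gives the same grasp; the last joint's range is limited). The gripper opens to 85 mm and grips with 20 to 120 N. Pads are 22 mm wide; open, the fingers measure 114 mm over their backs; the gripper's body (76 mm by 85 mm) begins 54 mm behind the grasp point. The pads swing forward as they close: fully open they stand 13 mm farther back than shut.
Start: joints at [65.942, 27.33, 1.283, 89.118, -0.659, 63.558, -4.761], TCP at [0.207, -0.642, 0.239] pointing down, gripper open.
Joint ranges: [-169.35, 169.35], [-19.33, 120.38], [-80.79, 83.38], [13.8, 139.57], [-78.32, 258.32], [9.67, 109.79], [-169.56, 169.56]. Speed limits (degrees/s): [136.94, 136.94, 180, 180, 180, 180, 180].

INTERFACE

Orientations are given as [roll, pitch, yaw] about the fixed x, y, z axes, in that order (R = Rz(yaw) Ry(pitch) Rx(roll)).
In Python, from plant import ctrl, optics, ticket gives the robot as it stands.
- The arm moves only by the tool arm_command, never from a script. Its arguments are lists of equal length, an entry for each row: "travel": the shift along the tool's x, y, z in m, a list of three; "rot": the turn, a rotation vector about the tool's x, y, z in degrees, a list of three; "hand": the opening, from -1 (shut) to 1 (fully open). A call has 1 to 5 rows; each row shifts and turns the commanded pose from where the row before left it, along the tool's axes as they then stand; what a row does not reach is not made up. A row lasts 1/12 s, in which the tool goes at most 41.7 mm and 7.16 degrees, less where a joint would pass 70% of its speed; a pose out of reach is approached as far as the arm can. A call is refused whole if a number of a shift passes 0.0417 or a number of a turn 7.16, either way. A call with a gripper value outside its range is refused whole. The fingers move at their own pace and stop on an object; "grip_force" is the grip in N (left out, the last holds). Time passes only in rows, so rows that do not move let the fingers close. It gives the time, the measured TCP pose, the force, the opening and the grip force at its end, in the units of the state.
- ctrl.observe(): the state, without advancing time (a new reading comes with each control period).
- optics.snapshot(name): name is "side" or "top" or "wrist"; returns the picture (420x560x3 uint8, red, green, blue); there is no depth.
- optics.camera_params(name): a dict with "fx", "fy", "cx", "cy" (pixels), "R" (3x3) and "t" (3): a world point X has camera coordinates R X + t; the wrist camera has in their place "tool_from_camera" (4x4, takes a point from camera to tool coordinates, whose origin is the TCP and whose axes are the flange's). Camera axes: x right, y down, z forward; pixel columns grow to the right and rows downward; lengths in m; the calibration is good to about 2 mm. A picture is of the moment at which its call begins: read the wrist's pose just before it. camera_params takes no time and is no camera call.
- ticket.finish_job(): hands the job in; it is judged then, once.
The state is a dict: "t": time; "joint_pos": joint angles; "qvel": joint speeds; "joint_efforts": joint torques, N m; "ee_pos": TCP position; "tool_rot": TCP orientation; "ft_force": force on the tool from outside, world axes, zero at the start; "wrist_torque": the same for the moment, N m; "grip_width": finger opening in m; "finger_force": force on a finger pad.
Only numpy, scipy, OpenCV 4.12 (cv2) and the standard library are available. Lean on these libraries where they do the work, as an engineer would, in place of code of your own. Each camera call takes 0.05 s, during which the arm holds its last target. There are 200 camera calls.

## Working session

There is one attempt and no reset: what is moved stays moved. The work goes in short steps, Python scripts to look and compute and a tool call to move; the robot and the scene stay as the last step left them, time stands still between calls to the robot, and variables do not carry over. Pictures are saved under pics/ and viewed, at most 10 in all, crops included, and the job is handed in when it is done.

Besides the shell and the picture viewer there is one more tool, called by a JSON object that holds its "name" and its "arguments", one argument or row to a line. arm_command: Moves the arm, as the interface text tells. Its arguments: {"type":"object","properties":{"travel":{"type":"array","items":{"type":"array","items":{"type":"number"}}},"rot":{"type":"array","items":{"type":"array","items":{"type":"number"}}},"hand":{"type":"array","items":{"type":"number"}},"grip_force":{"type":"number"}},"required":["travel","rot","hand"]}

```bash
mkdir -p pics; ls
python3 - <<'E'
from plant import ctrl,optics
import cv2,numpy as np
print(ctrl.observe())
for n in("top","side"):
    cv2.imwrite(f"pics/{n}0.png",optics.snapshot(n)[...,::-1]); print(n,optics.camera_params(n))
print(optics.camera_params("wrist"))
a=cv2.imread("pics/top0.png");b=cv2.imread("pics/side0.png")
E
```

```text
pics
{'t': 0.0, 'joint_pos': array([65.94087404, 27.37515893,  1.28017065, 89.17820418, -0.66100931,
       63.55863877, -4.76208729]), 'qvel': array([ 0.01337734,  0.03288228, -0.02186351,  0.06587949,  0.02046001,
        0.02450144, -0.10030032]), 'joint_efforts': array([ 8.35604369e-04, -5.96443033e+01,  1.60826359e+00, -2.81200451e+01,
        1.24420857e-02,  9.44914296e-03,  3.13648661e-05]), 'ee_pos': array([ 0.20689435, -0.64189922,  0.23833401]), 'tool_rot': array([-1.79895484e+02,  5.97990660e-03,  1.78647699e+01]), 'ft_force': array([-1.01755027,  0.04978738,  0.54202276]), 'wrist_torque': array([-0.00676014,  0.03128821,  0.0255196 ]), 'finger_force': 0.0, 'grip_width': 0.08539717389077388}
top {'fx': 380.9414421871479, 'fy': 380.9414421871479, 'cx': 282.67483812368886, 'cy': 207.67843505707873, 'R': array([[ 0.02731991, -0.99944678,  0.0189674 ],
       [-0.99148688, -0.02950907, -0.12681867],
       [ 0.12730822, -0.01534125, -0.99174456]]), 't': array([0.07375956, 0.58610486, 1.01341938])}
side {'fx': 469.42635307916134, 'fy': 469.42635307916134, 'cx': 281.94209027933437, 'cy': 222.694916039892, 'R': array([[-0.88258   , -0.46995014,  0.01412115],
       [-0.35469243,  0.64580676, -0.6761116 ],
       [ 0.30861921, -0.60173125, -0.73666389]]), 't': array([0.57733732, 0.20759615, 1.29423696])}
{'fx': 344.4099847365722, 'fy': 344.4099847365722, 'cx': 279.2599374354844, 'cy': 213.57725800972776, 'tool_from_camera': array([[ 1.44873331e-04, -9.65615607e-01, -2.59973994e-01,
         6.73400106e-02],
       [ 9.99999975e-01,  1.84343651e-04, -1.27442668e-04,
         3.88102132e-04],
       [ 1.70985185e-04, -2.59973969e-01,  9.65615610e-01,
        -1.35076298e-01],
       [ 0.00000000e+00,  0.00000000e+00,  0.00000000e+00,
         1.00000000e+00]])}
```

View pics/top0.png

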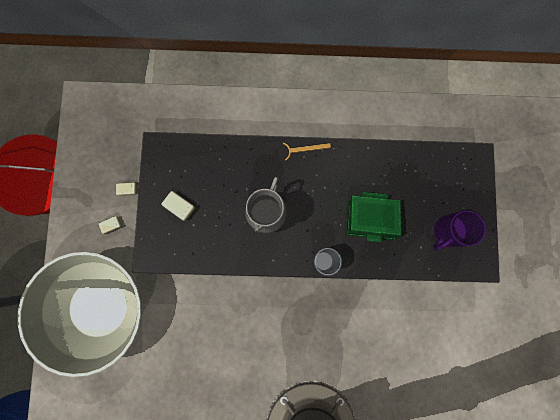

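View pics/side0.png

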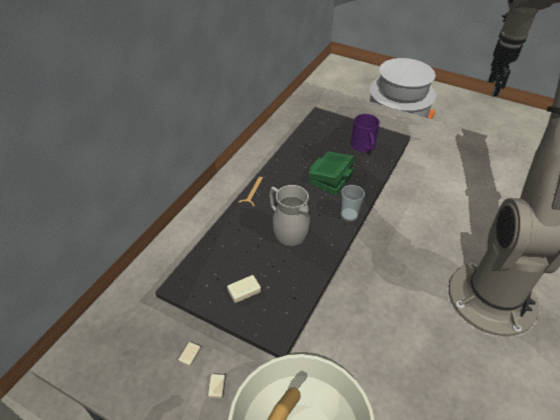

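Top view: box near (375,216) with its tab at (374,239); mug (462,230), pitcher (265,208), glass (328,262), and the large soap at (179,206) with two small decoy soaps off the slab. The side view agrees (box at (331,170), soap at (244,289)).

```bash
cat > h.py <<'E'
from plant import ctrl,optics
import numpy as np,cv2
from scipy.spatial.transform import Rotation as Ro
def cam(n):
    p=optics.camera_params(n); K=(p['fx'],p['fy'],p['cx'],p['cy'])
    if n!='wrist': return K,p['R'].T,-p['R'].T@p['t']
    s=ctrl.observe(); Rt=Ro.from_euler('xyz',s['tool_rot'],degrees=True).as_matrix(); T=p['tool_from_camera']
    return K,Rt@T[:3,:3],Rt@T[:3,3]+s['ee_pos']
def ray(c,px):
    K,R,o=c; d=R@np.array([(px[0]-K[2])/K[0],(px[1]-K[3])/K[1],1]); return o,d
def onz(c,px,z):
    o,d=ray(c,px); return o+d*(z-o[2])/d[2]
def proj(c,X):
    K,R,o=c; v=R.T@(np.array(X)-o); return np.array([K[0]*v[0]/v[2]+K[2],K[1]*v[1]/v[2]+K[3]])
def two(c1,p1,c2,p2):
    o1,d1=ray(c1,p1);o2,d2=ray(c2,p2)
    t=np.linalg.lstsq(np.c_[d1,-d2],o2-o1,rcond=None)[0]; a=o1+t[0]*d1;b=o2+t[1]*d2
    return (a+b)/2,np.linalg.norm(a-b)
def green(im): 
    h=cv2.cvtColor(im,cv2.COLOR_RGB2HSV); return cv2.inRange(h,(45,120,25),(80,255,255))
def cream(im):
    h=cv2.cvtColor(im,cv2.COLOR_RGB2HSV); return cv2.inRange(h,(15,15,150),(40,130,255))
E
python3 - <<'E'
from h import *
np.set_printoptions(precision=4,suppress=True)
a=cv2.imread("pics/top0.png")[...,::-1].copy();b=cv2.imread("pics/side0.png")[...,::-1].copy()
c=cam('top')
m=cream(a)[180:230,150:205]; k=max(cv2.findContours(m,0,2)[0],key=cv2.contourArea)
r=cv2.minAreaRect(k); bp=cv2.boxPoints(r)+[150,180]; print(r)
P=np.array([onz(c,p,.119) for p in bp]);print(P,P.mean(0))
for i in range(2):
    e=P[i+1]-P[i];print(np.linalg.norm(e),np.degrees(np.arctan2(e[1],e[0])))
g=green(a);ks=cv2.findContours(g,0,2)[0];k=max(ks,key=cv2.contourArea);print(cv2.boundingRect(k),cv2.minAreaRect(k))
for p in [(374,239),(375,216),(375,192)]: print(p,onz(c,p,.115),onz(c,p,.135))
print('mug,pitch,glass',onz(c,(467,227),.19),onz(c,(265,210),.245),onz(c,(328,260),.185))
for n,i,rc in(('gt',a,(340,185,415,250)),('gs',b,(295,135,370,205))):
    x0,y0,x1,y1=rc;cv2.imwrite(f'pics/{n}.png',cv2.resize(i[y0:y1,x0:x1,::-1],None,fx=5,fy=5,interpolation=2))
A=cv2.imread('pics/gt.png');B=cv2.imread('pics/gs.png');h=max(len(A),len(B))
cv2.imwrite('pics/both.png',np.hstack([cv2.copyMakeBorder(x,0,h-len(x),0,0,0) for x in(A,B)])); print(ctrl.nose_length)
E
```

```text
((26.889190673828125, 24.964866638183594), (28.011676788330078, 17.718673706054688), 36.02737045288086)
[[0.5736 0.4009 0.119 ]
 [0.6111 0.3771 0.119 ]
 [0.5707 0.3174 0.119 ]
 [0.5336 0.3415 0.119 ]] [0.5722 0.3592 0.119 ]
0.04438776627202893 -32.43490615035836
0.072076138681124 -124.1325068677519
(346, 192, 56, 50) ((374.8069152832031, 216.8172607421875), (55.05915832519531, 48.33246994018555), 4.763641834259033)
(374, 239) [ 0.5006 -0.1419  0.115 ] [ 0.4996 -0.1367  0.135 ]
(375, 216) [ 0.5593 -0.1446  0.115 ] [ 0.557  -0.1394  0.135 ]
(375, 192) [ 0.6214 -0.1448  0.115 ] [ 0.6179 -0.1396  0.135 ]
mug,pitch,glass [ 0.5311 -0.3428  0.19  ] [0.5507 0.1324 0.245 ] [ 0.4451 -0.0161  0.185 ]
0.008
```

View pics/both.png

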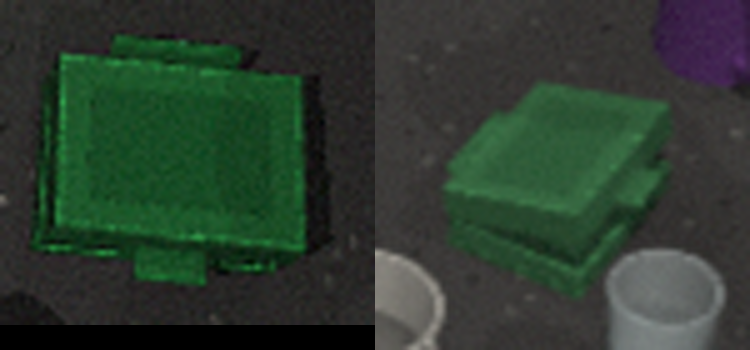

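The crops show the lid ajar, with the tab at top pixel (374,238) and side pixel (348,173). The box is yawed about -3°. I'm moving above it for a closer look.

{"name": "arm_command", "arguments": {
  "travel": [
    [0, 0, -0.02],
    [0, 0, -0.02],
    [0, 0, -0.015],
    [0.0185, -0.0322, 0],
    [0.0185, -0.0322, 0]
  ],
  "rot": [
    [0, 0, 7],
    [0, 0, 7],
    [0, 0, 7],
    [0, 0, 0],
    [0, 0, 0]
  ],
  "hand": [1, 1, 1, 1, 1]
}}

```text
t: 0.52
ee_pos: [0.2461, -0.5812, 0.2948]
tool_rot: [179.9, 0.0, -3.4]
ft_force: [1.4, -0.3, 0.2]
grip_width: 0.0855
finger_force: 0.0
```

{"name": "arm_command", "arguments": {
  "travel": [
    [0.0185, -0.0322, 0],
    [0.0185, -0.0322, 0],
    [0.0185, -0.0322, 0],
    [0.0185, -0.0322, 0],
    [0.0185, -0.0322, 0]
  ],
  "rot": [
    [0, 0, 0],
    [0, 0, 0],
    [0, 0, 0],
    [0, 0, 0],
    [0, 0, 0]
  ],
  "hand": [1, 1, 1, 1, 1]
}}

```text
t: 0.93
ee_pos: [0.3492, -0.4226, 0.294]
tool_rot: [-180.0, 0.0, -3.1]
ft_force: [0.8, 1.0, -0.3]
grip_width: 0.0855
finger_force: 0.0
```

{"name": "arm_command", "arguments": {
  "travel": [
    [0.0185, -0.0322, 0],
    [0.0185, -0.0322, 0],
    [0.0185, -0.0322, 0],
    [0.0185, -0.0322, 0],
    [0.0185, -0.0322, 0]
  ],
  "rot": [
    [0, 0, 0],
    [0, 0, 0],
    [0, 0, 0],
    [0, 0, 0],
    [0, 0, 0]
  ],
  "hand": [1, 1, 1, 1, 1]
}}

```text
t: 1.35
ee_pos: [0.4503, -0.267, 0.2941]
tool_rot: [-180.0, 0.0, -3.1]
ft_force: [0.8, -0.4, 0.1]
grip_width: 0.0852
finger_force: 0.0
```

{"name": "arm_command", "arguments": {
  "travel": [
    [0.0185, -0.0322, 0],
    [0.0185, -0.0322, 0],
    [0.0185, -0.0322, 0],
    [0.0185, -0.0322, 0],
    [0, 0, 0]
  ],
  "rot": [
    [0, 0, 0],
    [0, 0, 0],
    [0, 0, 0],
    [0, 0, 0],
    [0, 0, 0]
  ],
  "hand": [0.3, 0.3, 0.3, 0.3, 0.3]
}}

```text
t: 1.77
ee_pos: [0.5343, -0.1355, 0.2942]
tool_rot: [-179.8, -0.1, -2.5]
ft_force: [0.5, 1.0, 0.9]
grip_width: 0.0557
finger_force: 0.0
```

Run:
```python
from h import *
c=cam('wrist'); im=optics.snapshot('wrist'); np.savez('w1.npz',K=c[0],R=c[1],o=c[2])
cv2.imwrite('pics/w1.png',im[...,::-1]); s=ctrl.observe(); print(s['t'],s['ee_pos'],s['tool_rot'],s['grip_width'],s['ft_force'])
```

```text
1.8167 [ 0.53250516 -0.13939486  0.29393181] [-1.79883435e+02 -2.66866453e-04 -2.67863086e+00] 0.05564651070170736 [-0.71374358 -0.35988752 -1.05758025]
```

View pics/w1.png

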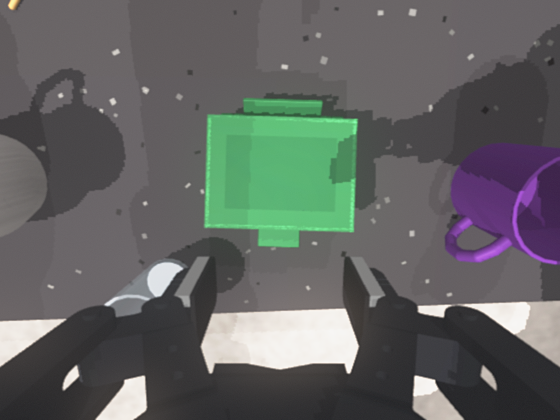

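The wrist view shows the lid top with corners at (207,115), (357,119), (353,231) and (205,227), and the tab end at (258–299, 247). Glass is at lower left, mug at right. I'll do a least-squares point fit across the three views.

```bash
cat > fit.py <<'E'
from h import *
from scipy.optimize import least_squares
np.set_printoptions(precision=4,suppress=True)
w=np.load('w1.npz');cw=(w['K'],w['R'],w['o'])
L=np.array([[-4,61,22],[-4,-61,22],[-96,-61,22],[-96,61,22],[-112,18,3],[-112,-18,3]])/1e3
obs=[(cw,[(207,115),(357,119),(353,231),(205,227),(258,247),(299,247)],.5),
(cam('top'),[(352.6,196),(400.6,200),(400.6,233.5),(351.4,230.6),(367,240.6),(381.2,241.8)],1),
(cam('side'),[(329,152),(353.6,155.4),(336,178),(309.4,172)],1)]
def T(q,X): return Ro.from_euler('z',q[2]).apply(Ro.from_euler('y',q[3]).apply(X))+[q[0],q[1],.1155]
def f(q): return np.concatenate([((np.array([proj(c,x) for x in T(q,L[:len(p)])])-p)/s).ravel() for c,p,s in obs])
r=least_squares(f,[.6,-.14,-.05,.2],loss='soft_l1');q=r.x
print(q,np.degrees(q[2:]));print(f(q).reshape(-1,2).round(1).tolist())
C=np.linalg.inv(r.jac.T@r.jac);print('sd',np.sqrt(np.diag(C)))
print('tab',T(q,np.array([[-.109,0,.002]])))
np.save('q.npy',q)
E
python3 fit.py; python3 -c "
from h import *
s=ctrl.observe();print(s['ee_pos'],s['tool_rot'])"
```

```text
[ 0.6034 -0.1399 -0.0697  0.2428] [-3.993  13.9137]
[[0.5, -0.2], [-0.3, -0.1], [0.9, 1.2], [-0.6, 1.4], [0.1, -2.1], [0.3, 0.0], [-1.3, -1.4], [-1.0, -0.6], [-0.2, 0.8], [-1.0, -1.3], [-1.0, -1.0], [-0.6, -0.7], [-21.1, 20.5], [-26.7, -4.2], [17.0, -22.5], [25.2, 5.8]]
sd [0.0003 0.0003 0.0029 0.0117]
tab [[ 0.4984 -0.1326  0.1437]]
[ 0.53250516 -0.13939486  0.29393181] [-1.79883435e+02 -2.66866453e-04 -2.67863086e+00]
```

```bash
sed -i 's/\[(329,152),(353.6,155.4),(336,178),(309.4,172)\]/[(309.4,172),(329,152),(353.6,155.4),(336,178)]/' fit.py; python3 fit.py
```

```text
[ 0.6034 -0.1399 -0.0693  0.2406] [-3.9711 13.7874]
[[0.4, 0.0], [-0.3, 0.0], [0.8, 1.3], [-0.4, 1.6], [0.2, -2.1], [0.3, 0.0], [-1.3, -1.4], [-1.0, -0.6], [-0.2, 0.8], [-1.0, -1.2], [-1.0, -0.9], [-0.6, -0.7], [-1.5, 0.5], [-2.1, -0.8], [-0.6, 0.2], [-1.3, -0.1]]
sd [0.0003 0.0003 0.0029 0.0105]
tab [[ 0.4983 -0.1326  0.1434]]
```

{"name": "arm_command", "arguments": {
  "travel": [
    [-0.0175, -0.002, 0],
    [-0.018, -0.002, 0],
    [0, 0, 0.03],
    [0, 0, 0.03],
    [0, 0, 0.03]
  ],
  "rot": [
    [0, 0, 1],
    [0, 0, 0],
    [0, 0, 0],
    [0, 0, 0],
    [0, 0, 0]
  ],
  "hand": [0.3, 0.3, 0.3, 0.3, 0.3]
}}

```text
t: 2.23
ee_pos: [0.495, -0.1393, 0.2037]
tool_rot: [179.9, -0.1, -4.2]
ft_force: [0.5, -0.1, -0.4]
grip_width: 0.055
finger_force: 0.0
```

{"name": "arm_command", "arguments": {
  "travel": [
    [0, 0, 0.02],
    [0, 0, 0.018],
    [0, 0, 0],
    [0, 0, 0]
  ],
  "rot": [
    [0, 0, 0],
    [0, 0, 0],
    [0, 0, 0],
    [0, 0, 0]
  ],
  "hand": [0.3, 0.3, 0.3, 0.3]
}}

```text
t: 2.57
ee_pos: [0.4946, -0.1387, 0.1657]
tool_rot: [-180.0, 0.1, -4.2]
ft_force: [-0.7, -0.6, 0.3]
grip_width: 0.0554
finger_force: 0.0
```

Run:
```python
from h import *
c=cam('wrist'); im=optics.snapshot('wrist'); s=ctrl.observe(); print(s['t'],s['ee_pos'],s['tool_rot'],s['ft_force'])
cv2.imwrite('pics/w2.png',im[...,::-1])
```

```text
2.6167 [ 0.49562259 -0.13870415  0.16682636] [ 1.79986634e+02 -1.24065185e-03 -4.19326430e+00] [0.24310572 0.01555388 0.69178599]
```

View pics/w2.png

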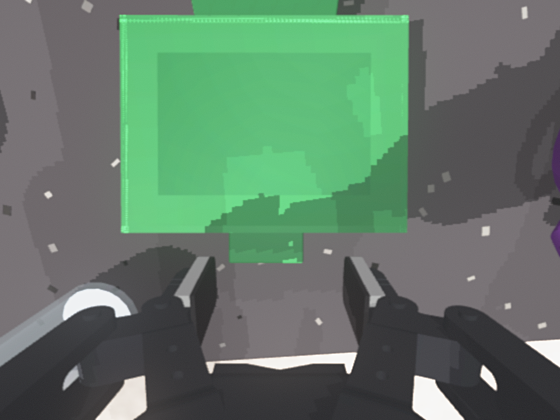

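The tab spans px 230–303 (centre 266) against a finger midline of 280, so it needs about 6.5 mm of sideways correction. That agrees with the fit.

{"name": "arm_command", "arguments": {
  "travel": [
    [0.002, -0.0065, 0],
    [0, 0, 0.012],
    [0, 0, 0.012],
    [0, 0, 0.0015],
    [0, 0, 0]
  ],
  "rot": [
    [0, 0, 0],
    [0, 0, 0],
    [0, 0, 0],
    [0, 0, 0],
    [0, 0, 0]
  ],
  "hand": [0.3, 0.3, 0.3, 0.3, 0.3]
}}

```text
t: 3.03
ee_pos: [0.4985, -0.1314, 0.1413]
tool_rot: [180.0, -0.0, -4.1]
ft_force: [0.1, 0.5, 1.0]
grip_width: 0.0555
finger_force: 0.0
```

{"name": "arm_command", "arguments": {
  "travel": [
    [0, 0, 0],
    [0, 0, 0],
    [0, 0, 0],
    [0, 0, 0],
    [0, 0, 0]
  ],
  "rot": [
    [0, 0, 0],
    [0, 0, 0],
    [0, 0, 0],
    [0, 0, 0],
    [0, 0, 0]
  ],
  "hand": [-0.5, -0.5, -0.5, -0.5, -0.5],
  "grip_force": 20
}}

```text
t: 3.45
ee_pos: [0.498, -0.1322, 0.1411]
tool_rot: [180.0, -0.0, -4.2]
ft_force: [-3.3, -1.7, 2.7]
grip_width: 0.0351
finger_force: 21.9
```

Run:
```python
from h import *
c=cam('wrist'); im=optics.snapshot('wrist'); s=ctrl.observe(); print(s['t'],s['ee_pos'],s['tool_rot'],s['ft_force'],s['grip_width'],s['finger_force'])
cv2.imwrite('pics/w3.png',im[...,::-1])
```

```text
3.5 [ 0.4979611  -0.13217308  0.14101826] [ 1.79967809e+02  9.49656196e-04 -4.16763943e+00] [-2.57682194 -1.84717196  1.04533738] 0.035134718081487125 21.976868498604745
```

View pics/w3.png

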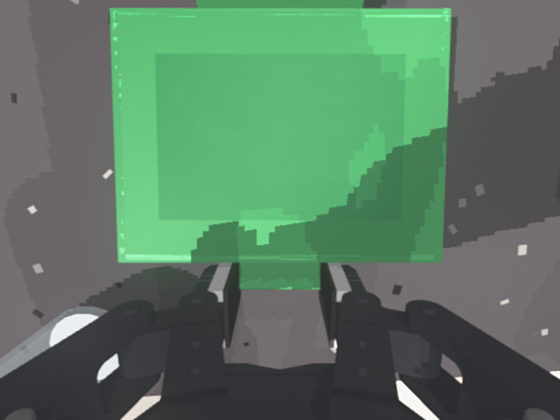

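Pinched, with the opening at 35 mm. I'll regrip about 2.5 mm higher and 1 mm further out, so the fingertips clear the lid's front wall as it swivels.

{"name": "arm_command", "arguments": {
  "travel": [
    [0, 0, 0],
    [0, 0, 0],
    [-0.001, 0, -0.0025],
    [0, 0, 0],
    [0, 0, 0]
  ],
  "rot": [
    [0, 0, 0],
    [0, 0, 0],
    [0, 0, 0],
    [0, 0, 0],
    [0, 0, 0]
  ],
  "hand": [0.1, 0.1, 0.1, -0.5, -0.5],
  "grip_force": 20
}}

```text
t: 3.92
ee_pos: [0.4976, -0.1322, 0.1437]
tool_rot: [180.0, -0.1, -4.1]
ft_force: [-2.0, -1.9, 1.1]
grip_width: 0.0347
finger_force: 19.8
```

{"name": "arm_command", "arguments": {
  "travel": [
    [0, 0, 0],
    [0, 0, 0],
    [0, 0, 0]
  ],
  "rot": [
    [0, 0, 0],
    [0, 0, 0],
    [0, 0, 0]
  ],
  "hand": [-0.5, -0.5, -0.5]
}}

```text
t: 4.17
ee_pos: [0.4976, -0.1321, 0.1435]
tool_rot: [180.0, -0.1, -4.2]
ft_force: [1.2, -3.8, 1.6]
grip_width: 0.0349
finger_force: 19.9
```

Run:
```python
from h import *
s=ctrl.observe();print(s['ee_pos'],s['ft_force'],s['grip_width'])
p=lambda t:np.array([-.109*np.cos(t)+.002*np.sin(t),-.109*np.sin(t)-.002*np.cos(t)])
acc=p(.24)
for i,t in enumerate(np.arange(.30,2.2,.06)):
    d=np.round(p(t)-acc,4);acc=acc+d;print(round(t,2),d, (acc-p(.24)).round(4))
```

```text
[ 0.49755728 -0.13205816  0.14351367] [ 1.21626749 -3.81419875  1.59939806] 0.034946915465208755
0.3 [ 0.0019 -0.0063] [ 0.0019 -0.0063]
0.36 [ 0.0022 -0.0061] [ 0.0041 -0.0124]
0.42 [ 0.0026 -0.006 ] [ 0.0067 -0.0184]
0.48 [ 0.0029 -0.0059] [ 0.0096 -0.0243]
0.54 [ 0.0033 -0.0056] [ 0.0129 -0.0299]
0.6 [ 0.0037 -0.0054] [ 0.0166 -0.0353]
0.66 [ 0.0039 -0.0053] [ 0.0205 -0.0406]
0.72 [ 0.0043 -0.0049] [ 0.0248 -0.0455]
0.78 [ 0.0045 -0.0047] [ 0.0293 -0.0502]
0.84 [ 0.0048 -0.0044] [ 0.0341 -0.0546]
0.9 [ 0.0051 -0.0042] [ 0.0392 -0.0588]
0.96 [ 0.0053 -0.0038] [ 0.0445 -0.0626]
1.02 [ 0.0056 -0.0035] [ 0.0501 -0.0661]
1.08 [ 0.0057 -0.0031] [ 0.0558 -0.0692]
1.14 [ 0.0059 -0.0028] [ 0.0617 -0.072 ]
1.2 [ 0.0061 -0.0025] [ 0.0678 -0.0745]
1.26 [ 0.0062 -0.002 ] [ 0.074  -0.0765]
1.32 [ 0.0063 -0.0017] [ 0.0803 -0.0782]
1.38 [ 0.0064 -0.0013] [ 0.0867 -0.0795]
1.44 [ 0.0065 -0.001 ] [ 0.0932 -0.0805]
1.5 [ 0.0065 -0.0005] [ 0.0997 -0.081 ]
1.56 [ 0.0065 -0.0002] [ 0.1062 -0.0812]
1.62 [0.0066 0.0003] [ 0.1128 -0.0809]
1.68 [0.0065 0.0006] [ 0.1193 -0.0803]
1.74 [0.0064 0.001 ] [ 0.1257 -0.0793]
1.8 [0.0064 0.0015] [ 0.1321 -0.0778]
1.86 [0.0063 0.0017] [ 0.1384 -0.0761]
1.92 [0.0062 0.0022] [ 0.1446 -0.0739]
1.98 [0.006  0.0025] [ 0.1506 -0.0714]
2.04 [0.0059 0.0029] [ 0.1565 -0.0685]
2.1 [0.0057 0.0033] [ 0.1622 -0.0652]
2.16 [0.0054 0.0035] [ 0.1676 -0.0617]
```

{"name": "arm_command", "arguments": {
  "travel": [
    [0.0019, 0, -0.0063],
    [0.0022, 0, -0.0061],
    [0.0026, 0, -0.006],
    [0.0029, 0, -0.0059],
    [0.0033, 0, -0.0056]
  ],
  "rot": [
    [0, 0, 0],
    [0, 0, 0],
    [0, 0, 0],
    [0, 0, 0],
    [0, 0, 0]
  ],
  "hand": [-0.5, -0.5, -0.5, -0.5, -0.5]
}}

```text
t: 4.58
ee_pos: [0.5089, -0.1328, 0.1735]
tool_rot: [180.0, 0.2, -4.2]
ft_force: [-5.0, -3.4, 0.4]
grip_width: 0.034
finger_force: 20.0
```

{"name": "arm_command", "arguments": {
  "travel": [
    [0.0037, 0, -0.0054],
    [0.0039, 0, -0.0053],
    [0.0043, 0, -0.0049],
    [0.0045, 0, -0.0047],
    [0.0048, 0, -0.0044]
  ],
  "rot": [
    [0, 0, 0],
    [0, 0, 0],
    [0, 0, 0],
    [0, 0, 0],
    [0, 0, 0]
  ],
  "hand": [-0.5, -0.5, -0.5, -0.5, -0.5]
}}

```text
t: 5.0
ee_pos: [0.5293, -0.1344, 0.1984]
tool_rot: [180.0, 0.3, -4.2]
ft_force: [-6.4, -4.5, 4.2]
grip_width: 0.0339
finger_force: 20.0
```

{"name": "arm_command", "arguments": {
  "travel": [
    [0.0044, 0, -0.0049],
    [0.0053, 0, -0.0038],
    [0.0056, 0, -0.0035],
    [0.0057, 0, -0.0031],
    [0.0059, 0, -0.0028]
  ],
  "rot": [
    [0, 0, 0],
    [0, 0, 0],
    [0, 0, 0],
    [0, 0, 0],
    [0, 0, 0]
  ],
  "hand": [-0.5, -0.5, -0.5, -0.5, -0.5]
}}

```text
t: 5.42
ee_pos: [0.5573, -0.1364, 0.2171]
tool_rot: [180.0, 0.1, -4.2]
ft_force: [-6.1, -3.9, 6.4]
grip_width: 0.034
finger_force: 21.5
```

Run:
```python
from h import *
im=optics.snapshot('wrist'); s=ctrl.observe(); print(s['t'],s['ee_pos'],s['tool_rot'],s['ft_force'],s['grip_width'],s['finger_force'])
b=optics.snapshot('side')[90:230,270:410]
cv2.imwrite('pics/w4.png',np.hstack([cv2.resize(im,(400,300)),cv2.resize(b,(300,300))])[...,::-1])
```

```text
5.4667 [ 0.55890259 -0.13643023  0.21774003] [ 1.79959886e+02 -2.79078005e-02 -4.14448873e+00] [-3.29059848 -4.70026494  4.57100718] 0.03396387971723274 21.620366871356964
```

View pics/w4.png

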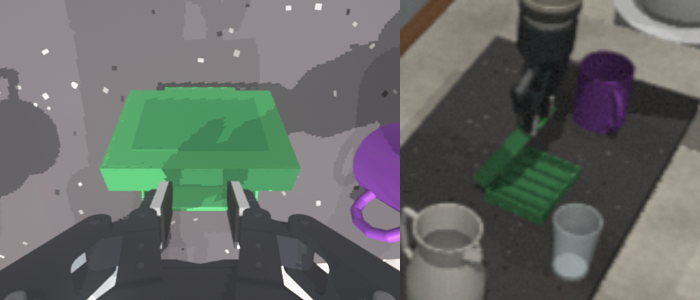

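The lid is following the pinch and the tray is visible. On with the arc.

{"name": "arm_command", "arguments": {
  "travel": [
    [0.0059, 0.0005, -0.0032],
    [0.0062, 0.0005, -0.002],
    [0.0063, 0, -0.0017],
    [0.0064, 0, -0.0013],
    [0.0065, 0, -0.001]
  ],
  "rot": [
    [0, 0, 0],
    [0, 0, 0],
    [0, 0, 0],
    [0, 0, 0],
    [0, 0, 0]
  ],
  "hand": [-0.5, -0.5, -0.5, -0.5, -0.5]
}}

```text
t: 5.93
ee_pos: [0.59, -0.1389, 0.2266]
tool_rot: [-180.0, -0.1, -4.1]
ft_force: [-3.2, -1.9, 7.1]
grip_width: 0.0337
finger_force: 23.0
```

{"name": "arm_command", "arguments": {
  "travel": [
    [0.0065, 0, -0.0005],
    [0.0065, 0, -0.0002],
    [0.0066, 0, 0.0003],
    [0.0065, 0, 0.0006],
    [0, 0, 0]
  ],
  "rot": [
    [0, 0, 0],
    [0, 0, 0],
    [0, 0, 0],
    [0, 0, 0],
    [0, 0, 0]
  ],
  "hand": [-0.5, -0.5, -0.5, -0.5, -0.5]
}}

```text
t: 6.35
ee_pos: [0.6182, -0.141, 0.227]
tool_rot: [-180.0, -0.3, -4.1]
ft_force: [0.6, -2.8, 5.8]
grip_width: 0.034
finger_force: 20.6
```

{"name": "arm_command", "arguments": {
  "travel": [
    [0, 0, 0]
  ],
  "rot": [
    [0, 0, 0]
  ],
  "hand": [-0.5]
}}

```text
t: 6.43
ee_pos: [0.6179, -0.141, 0.227]
tool_rot: [-180.0, -0.3, -4.1]
ft_force: [0.7, -2.0, 5.1]
grip_width: 0.0336
finger_force: 20.6
```

{"name": "arm_command", "arguments": {
  "travel": [
    [0.003, 0, -0.0007],
    [0.003, 0, 0.0004],
    [0.003, 0, 0.0005],
    [0, 0, 0]
  ],
  "rot": [
    [0, 0, 0],
    [0, 0, 0],
    [0, 0, 0],
    [0, 0, 0]
  ],
  "hand": [-0.5, -0.5, -0.5, -0.5]
}}

```text
t: 6.77
ee_pos: [0.6262, -0.1416, 0.2262]
tool_rot: [-180.0, -0.2, -4.1]
ft_force: [0.9, -2.8, 5.1]
grip_width: 0.0339
finger_force: 20.0
```

{"name": "arm_command", "arguments": {
  "travel": [
    [0.001, 0, 0.0002],
    [0.001, 0, 0.0002],
    [0.001, 0, 0.0002],
    [0, 0, 0]
  ],
  "rot": [
    [0, 0, 0],
    [0, 0, 0],
    [0, 0, 0],
    [0, 0, 0]
  ],
  "hand": [-0.5, -0.5, -0.5, -0.5]
}}

```text
t: 7.1
ee_pos: [0.6289, -0.1418, 0.2256]
tool_rot: [-180.0, -0.2, -4.1]
ft_force: [-0.1, -1.9, 6.9]
grip_width: 0.0337
finger_force: 19.5
```

{"name": "arm_command", "arguments": {
  "travel": [
    [0.001, 0, 0.0001],
    [0.001, 0, 0.0002],
    [0.001, 0, 0.0002],
    [0, 0, 0]
  ],
  "rot": [
    [0, 0, 0],
    [0, 0, 0],
    [0, 0, 0],
    [0, 0, 0]
  ],
  "hand": [-0.5, -0.5, -0.5, -0.5]
}}

```text
t: 7.43
ee_pos: [0.6319, -0.1421, 0.2251]
tool_rot: [-180.0, -0.2, -4.1]
ft_force: [-0.5, -2.5, 6.4]
grip_width: 0.0342
finger_force: 19.3
```

{"name": "arm_command", "arguments": {
  "travel": [
    [0.001, 0, 0.0002],
    [0, 0, 0]
  ],
  "rot": [
    [0, 0, 0],
    [0, 0, 0]
  ],
  "hand": [-0.5, -0.5]
}}

```text
t: 7.6
ee_pos: [0.6329, -0.1421, 0.2249]
tool_rot: [-180.0, -0.2, -4.1]
ft_force: [-0.3, -2.9, 6.6]
grip_width: 0.0335
finger_force: 19.3
```

{"name": "arm_command", "arguments": {
  "travel": [
    [0.001, 0, 0.0002],
    [0.001, 0, 0.0002],
    [0.001, 0, 0.0003],
    [0, 0, 0]
  ],
  "rot": [
    [0, 0, 0],
    [0, 0, 0],
    [0, 0, 0],
    [0, 0, 0]
  ],
  "hand": [-0.5, -0.5, -0.5, -0.5]
}}

```text
t: 7.93
ee_pos: [0.6359, -0.1423, 0.2241]
tool_rot: [-180.0, -0.2, -4.1]
ft_force: [-0.7, -2.5, 6.3]
grip_width: 0.0337
finger_force: 19.3
```

{"name": "arm_command", "arguments": {
  "travel": [
    [0.001, 0, 0.0003],
    [0, 0, 0]
  ],
  "rot": [
    [0, 0, 0],
    [0, 0, 0]
  ],
  "hand": [-0.5, -0.5]
}}

```text
t: 8.1
ee_pos: [0.637, -0.1424, 0.2239]
tool_rot: [-180.0, -0.2, -4.1]
ft_force: [1.6, -2.7, 5.8]
grip_width: 0.034
finger_force: 19.3
```

{"name": "arm_command", "arguments": {
  "travel": [
    [0.001, 0, 0.0003],
    [0.001, 0, 0.0003],
    [0.001, 0, 0.0003],
    [0.001, 0, 0.0003],
    [0, 0, 0]
  ],
  "rot": [
    [0, 0, 0],
    [0, 0, 0],
    [0, 0, 0],
    [0, 0, 0],
    [0, 0, 0]
  ],
  "hand": [-0.5, -0.5, -0.5, -0.5, -0.5]
}}

```text
t: 8.52
ee_pos: [0.641, -0.1427, 0.2227]
tool_rot: [-180.0, -0.2, -4.1]
ft_force: [1.3, -1.6, 5.8]
grip_width: 0.0337
finger_force: 19.3
```

{"name": "arm_command", "arguments": {
  "travel": [
    [0.001, 0, 0.0003],
    [0.001, 0, 0.0003],
    [0.001, 0, 0.0004],
    [0.001, 0, 0.0003],
    [0, 0, 0]
  ],
  "rot": [
    [0, 0, 0],
    [0, 0, 0],
    [0, 0, 0],
    [0, 0, 0],
    [0, 0, 0]
  ],
  "hand": [-0.5, -0.5, -0.5, -0.5, -0.5]
}}

```text
t: 8.93
ee_pos: [0.6451, -0.143, 0.2215]
tool_rot: [-180.0, -0.2, -4.1]
ft_force: [1.5, -2.2, 6.0]
grip_width: 0.0338
finger_force: 19.3
```

{"name": "arm_command", "arguments": {
  "travel": [
    [0.001, 0, 0.0004],
    [0.001, 0, 0.0004],
    [0.001, 0, 0.0004],
    [0.001, 0, 0.0004],
    [0, 0, 0]
  ],
  "rot": [
    [0, 0, 0],
    [0, 0, 0],
    [0, 0, 0],
    [0, 0, 0],
    [0, 0, 0]
  ],
  "hand": [-0.5, -0.5, -0.5, -0.5, -0.5]
}}

```text
t: 9.35
ee_pos: [0.6493, -0.1433, 0.22]
tool_rot: [-180.0, -0.3, -4.1]
ft_force: [1.1, -2.9, 5.8]
grip_width: 0.0335
finger_force: 19.3
```

{"name": "arm_command", "arguments": {
  "travel": [
    [0.001, 0, 0.0004],
    [0.001, 0, 0.0005],
    [0.001, 0, 0.0004],
    [0.001, 0, 0.0005],
    [0, 0, 0]
  ],
  "rot": [
    [0, 0, 0],
    [0, 0, 0],
    [0, 0, 0],
    [0, 0, 0],
    [0, 0, 0]
  ],
  "hand": [-0.5, -0.5, -0.5, -0.5, -0.5]
}}

```text
t: 9.77
ee_pos: [0.6534, -0.1436, 0.2182]
tool_rot: [-180.0, -0.3, -4.1]
ft_force: [1.0, -2.0, 6.1]
grip_width: 0.0336
finger_force: 19.3
```

{"name": "arm_command", "arguments": {
  "travel": [
    [0.001, 0, 0.0005],
    [0.001, 0, 0.0005],
    [0.001, 0, 0.0005],
    [0, 0, 0]
  ],
  "rot": [
    [0, 0, 0],
    [0, 0, 0],
    [0, 0, 0],
    [0, 0, 0]
  ],
  "hand": [-0.5, -0.5, -0.5, -0.5]
}}

```text
t: 10.1
ee_pos: [0.6564, -0.1438, 0.2169]
tool_rot: [-180.0, -0.3, -4.1]
ft_force: [1.1, -2.8, 8.0]
grip_width: 0.0334
finger_force: 19.2
```

Run:
```python
from h import *
im=optics.snapshot('wrist'); s=ctrl.observe(); print(s['t'],s['ee_pos'],s['ft_force'])
b=optics.snapshot('side')[60:230,250:420]
cv2.imwrite('pics/w5.png',np.hstack([cv2.resize(im,(400,300)),cv2.resize(b,(400,400),interpolation=2)[50:350]])[...,::-1])
```

```text
10.15 [ 0.65639877 -0.14385569  0.21693207] [ 1.6361576  -2.79488063  6.2274187 ]
```

View pics/w5.png

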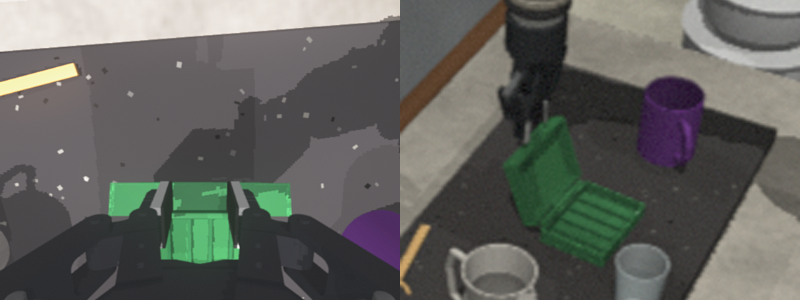

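The lid is leaning back past upright and the tab is still between the pads. I'm carrying on to feel for the stop.

{"name": "arm_command", "arguments": {
  "travel": [
    [0.001, 0, 0.0005],
    [0.001, 0, 0.0005],
    [0.001, 0, 0.0006],
    [0, 0, 0]
  ],
  "rot": [
    [0, 0, 0],
    [0, 0, 0],
    [0, 0, 0],
    [0, 0, 0]
  ],
  "hand": [-0.5, -0.5, -0.5, -0.5]
}}

```text
t: 10.53
ee_pos: [0.6589, -0.144, 0.2157]
tool_rot: [-180.0, -0.2, -4.1]
ft_force: [-2.4, -2.8, 9.8]
grip_width: 0.0334
finger_force: 18.9
```

The push has risen to about 7 N along the tangent, so this is the stop. Holding.

{"name": "arm_command", "arguments": {
  "travel": [
    [0, 0, 0],
    [0, 0, 0]
  ],
  "rot": [
    [0, 0, 0],
    [0, 0, 0]
  ],
  "hand": [-0.5, -0.5]
}}

```text
t: 10.7
ee_pos: [0.6589, -0.144, 0.2158]
tool_rot: [-180.0, -0.2, -4.1]
ft_force: [-2.1, -2.5, 10.1]
grip_width: 0.0339
finger_force: 18.9
```

{"name": "arm_command", "arguments": {
  "travel": [
    [0, 0, 0],
    [0, 0, 0]
  ],
  "rot": [
    [0, 0, 0],
    [0, 0, 0]
  ],
  "hand": [-0.5, -0.5]
}}

```text
t: 10.87
ee_pos: [0.6589, -0.144, 0.2158]
tool_rot: [-180.0, -0.2, -4.1]
ft_force: [-0.9, -2.1, 9.7]
grip_width: 0.0339
finger_force: 19.0
```

{"name": "arm_command", "arguments": {
  "travel": [
    [0, 0, 0],
    [0, 0, 0]
  ],
  "rot": [
    [0, 0, 0],
    [0, 0, 0]
  ],
  "hand": [-0.5, -0.5]
}}

```text
t: 11.03
ee_pos: [0.6589, -0.144, 0.2158]
tool_rot: [-180.0, -0.2, -4.1]
ft_force: [-1.5, -2.0, 10.7]
grip_width: 0.0335
finger_force: 19.0
```

{"name": "arm_command", "arguments": {
  "travel": [
    [0, 0, 0],
    [0, 0, 0]
  ],
  "rot": [
    [0, 0, 0],
    [0, 0, 0]
  ],
  "hand": [-0.5, -0.5]
}}

```text
t: 11.2
ee_pos: [0.6589, -0.144, 0.2157]
tool_rot: [-180.0, -0.2, -4.1]
ft_force: [-1.1, -2.0, 9.9]
grip_width: 0.0337
finger_force: 19.0
```

Held 0.7 s at about 6 N. Releasing, rising, and crossing high over the pitcher to the soap.

{"name": "arm_command", "arguments": {
  "travel": [
    [0, 0, 0],
    [0, 0, 0],
    [0, 0, 0],
    [0, 0, -0.01],
    [0, 0, -0.02]
  ],
  "rot": [
    [0, 0, 0],
    [0, 0, 0],
    [0, 0, 0],
    [0, 0, 0],
    [0, 0, 0]
  ],
  "hand": [0.3, 0.3, 0.3, 0.3, 0.3]
}}

```text
t: 11.62
ee_pos: [0.6554, -0.1434, 0.2411]
tool_rot: [-179.9, 0.3, -4.1]
ft_force: [-0.3, -0.0, 0.3]
grip_width: 0.0557
finger_force: 0.0
```

{"name": "arm_command", "arguments": {
  "travel": [
    [0, 0, -0.035],
    [0, 0, -0.035],
    [0, 0, -0.03],
    [-0.0087, -0.0354, 0],
    [-0.0087, -0.0354, 0]
  ],
  "rot": [
    [0, 0, 0],
    [0, 0, 0],
    [0, 0, 0],
    [0, 0, 0],
    [0, 0, 0]
  ],
  "hand": [0.3, 0.3, 0.3, 0.3, 0.3]
}}

```text
t: 12.03
ee_pos: [0.6458, -0.0741, 0.3466]
tool_rot: [180.0, -0.3, -4.5]
ft_force: [0.2, 2.4, -0.5]
grip_width: 0.0553
finger_force: 0.0
```

Run:
```python
from h import *
s=ctrl.observe(); print(s['t'],s['ee_pos'],s['ft_force'],s['joint_pos'].round(1))
b=optics.snapshot('side')[60:230,250:420]; w=optics.snapshot('wrist')
cv2.imwrite('pics/w6.png',np.hstack([cv2.resize(w,(400,300)),cv2.resize(b,(400,400),interpolation=2)[50:350]])[...,::-1])
```

```text
12.0333 [ 0.64582259 -0.07407607  0.34664264] [ 0.23913323  2.35412302 -0.46904631] [ 10.6  21.3 -13.1  84.4   5.   74.5 -97.5]
```

View pics/w6.png

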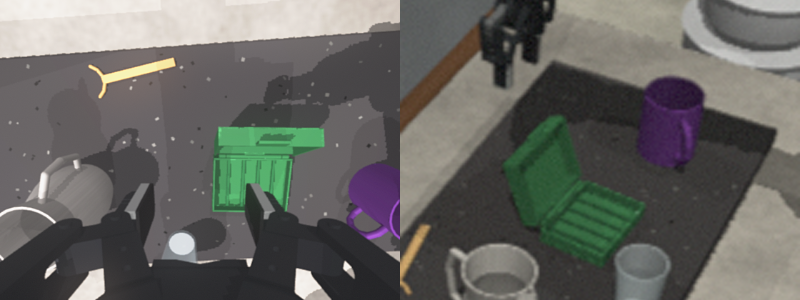

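The lid stands open by itself (tray at wrist px (255,185), lid behind it). Continuing to the soap.

{"name": "arm_command", "arguments": {
  "travel": [
    [-0.0087, -0.0354, 0],
    [-0.0087, -0.0354, 0],
    [-0.0087, -0.0354, 0],
    [-0.0087, -0.0354, 0],
    [-0.0087, -0.0354, 0]
  ],
  "rot": [
    [0, 0, 0],
    [0, 0, 0],
    [0, 0, 0],
    [0, 0, 0],
    [0, 0, 0]
  ],
  "hand": [0.3, 0.3, 0.3, 0.3, 0.3]
}}

```text
t: 12.55
ee_pos: [0.6135, 0.1094, 0.344]
tool_rot: [-180.0, -0.0, -4.1]
ft_force: [1.0, 0.2, 0.4]
grip_width: 0.0557
finger_force: 0.0
```

{"name": "arm_command", "arguments": {
  "travel": [
    [-0.0087, -0.0354, 0],
    [-0.0087, -0.0354, 0],
    [-0.0087, -0.0354, 0],
    [-0.0087, -0.0354, 0],
    [-0.0087, -0.0354, 0]
  ],
  "rot": [
    [0, 0, 0],
    [0, 0, 0],
    [0, 0, 0],
    [0, 0, 0],
    [0, 0, 0]
  ],
  "hand": [0.3, 0.3, 0.3, 0.3, 0.3]
}}

```text
t: 12.97
ee_pos: [0.5828, 0.289, 0.344]
tool_rot: [-180.0, 0.0, -4.1]
ft_force: [0.8, 0.7, 0.7]
grip_width: 0.0557
finger_force: 0.0
```

{"name": "arm_command", "arguments": {
  "travel": [
    [-0.0087, -0.0354, 0],
    [-0.0087, -0.0354, 0],
    [0, 0, 0],
    [0, 0, 0],
    [0, 0, 0]
  ],
  "rot": [
    [0, 0, 0],
    [0, 0, 0],
    [0, 0, -7],
    [0, 0, -7],
    [0, 0, -7]
  ],
  "hand": [1, 1, 1, 1, 1]
}}

```text
t: 13.38
ee_pos: [0.5705, 0.3604, 0.3436]
tool_rot: [-180.0, 0.0, 17.4]
ft_force: [-0.2, -0.7, -0.7]
grip_width: 0.0854
finger_force: 0.0
```

{"name": "arm_command", "arguments": {
  "travel": [
    [0, 0, 0.02],
    [0, 0, 0.02],
    [0, 0, 0.02],
    [0, 0, 0.02],
    [0, 0, 0]
  ],
  "rot": [
    [0, 0, -7],
    [0, 0, -7],
    [0, 0, -7],
    [0, 0, -7],
    [0, 0, -7]
  ],
  "hand": [1, 1, 1, 1, 1]
}}

```text
t: 13.8
ee_pos: [0.5696, 0.3575, 0.259]
tool_rot: [-179.9, 0.4, 52.2]
ft_force: [-0.4, 0.8, -1.0]
grip_width: 0.0854
finger_force: 0.0
```

{"name": "arm_command", "arguments": {
  "travel": [
    [0, 0, 0],
    [0, 0, 0],
    [0, 0, 0]
  ],
  "rot": [
    [0, 0, -5],
    [0, 0, 0],
    [0, 0, 0]
  ],
  "hand": [1, 1, 1]
}}

```text
t: 14.05
ee_pos: [0.5713, 0.3591, 0.2637]
tool_rot: [-180.0, -0.0, 56.7]
ft_force: [0.3, -0.0, -0.5]
grip_width: 0.0855
finger_force: 0.0
```

```bash
cat > soap.py <<'E'
from h import *
np.set_printoptions(precision=4,suppress=True)
c=cam('wrist'); im=optics.snapshot('wrist'); s=ctrl.observe(); print(s['t'],s['ee_pos'],s['tool_rot'],s['joint_pos'].round(1))
cv2.imwrite('pics/soap.png',im[...,::-1])
k=max(cv2.findContours(cream(im),0,2)[0],key=cv2.contourArea); bp=cv2.boxPoints(cv2.minAreaRect(k));print(cv2.contourArea(k),bp)
P=np.array([onz(c,p,.119) for p in bp]);print(P.mean(0))
for i in range(2):
    e=P[i+1]-P[i];print(np.linalg.norm(e),np.degrees(np.arctan2(e[1],e[0])))
Rt=Ro.from_euler('xyz',s['tool_rot'],degrees=True); print('tool delta',Rt.inv().apply(P.mean(0)-s['ee_pos']))
E
python3 soap.py
```

```text
14.1 [0.5714 0.3591 0.2639] [-179.9925   -0.0253   56.6996] [-14.7  29.9 -33.4  85.7  17.   69.5 -83.9]
4459.5 [[252. 155.]
 [307. 155.]
 [307. 240.]
 [252. 240.]]
[0.5748 0.3617 0.119 ]
0.04424617822994387 -33.27751323074886
0.0723114234739145 -122.08363613179442
tool delta [0.004  0.0014 0.1449]
```

View pics/soap.png

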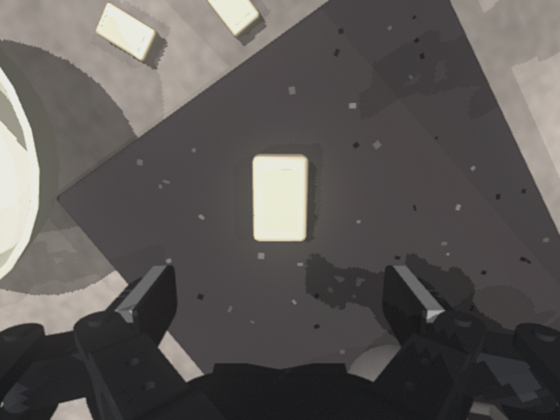

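The soap is centred at px (280,197) and aligned with the fingers. Descending and gripping.

{"name": "arm_command", "arguments": {
  "travel": [
    [0.004, 0.0007, 0.035],
    [0, 0, 0.035],
    [0, 0, 0.035],
    [0, 0, 0.03],
    [0, 0, 0.015]
  ],
  "rot": [
    [0, 0, 0],
    [0, 0, 0],
    [0, 0, 0],
    [0, 0, 0],
    [0, 0, 0]
  ],
  "hand": [0.6, 0.6, 0.6, 0.6, 0.6]
}}

```text
t: 14.52
ee_pos: [0.5725, 0.3605, 0.1097]
tool_rot: [-179.9, 0.3, 56.8]
ft_force: [-0.8, -0.3, -0.2]
grip_width: 0.0682
finger_force: 0.0
```

{"name": "arm_command", "arguments": {
  "travel": [
    [0, 0, 0.006],
    [0, 0, 0],
    [0, 0, 0],
    [0, 0, 0],
    [0, 0, 0]
  ],
  "rot": [
    [0, 0, 0],
    [0, 0, 0],
    [0, 0, 0],
    [0, 0, 0],
    [0, 0, 0]
  ],
  "hand": [0.6, 0.6, -0.3, -0.3, -0.3],
  "grip_force": 25
}}

```text
t: 14.93
ee_pos: [0.5753, 0.3631, 0.1101]
tool_rot: [179.9, -0.2, 56.8]
ft_force: [0.2, 0.5, 4.5]
grip_width: 0.0456
finger_force: 27.5
```

{"name": "arm_command", "arguments": {
  "travel": [
    [0, 0, 0],
    [0, 0, 0],
    [0, 0, 0]
  ],
  "rot": [
    [0, 0, 0],
    [0, 0, 0],
    [0, 0, 0]
  ],
  "hand": [-0.3, -0.3, -0.3]
}}

```text
t: 15.18
ee_pos: [0.5753, 0.363, 0.11]
tool_rot: [179.9, -0.2, 56.8]
ft_force: [0.1, -0.1, 6.9]
grip_width: 0.0452
finger_force: 27.7
```

{"name": "arm_command", "arguments": {
  "travel": [
    [0, 0, -0.01],
    [0, 0, -0.03],
    [0, 0, -0.04],
    [0, 0, -0.04],
    [0, 0, -0.04]
  ],
  "rot": [
    [0, 0, 0],
    [0, 0, 0],
    [0, 0, 0],
    [0, 0, -5],
    [0, 0, -6]
  ],
  "hand": [-0.3, -0.3, -0.3, -0.3, -0.3]
}}

```text
t: 15.6
ee_pos: [0.5735, 0.3617, 0.2702]
tool_rot: [180.0, 0.0, 68.1]
ft_force: [0.1, 0.7, -0.0]
grip_width: 0.0452
finger_force: 26.9
```

{"name": "arm_command", "arguments": {
  "travel": [
    [0, 0, -0.04],
    [0, 0, -0.04],
    [0, 0, 0],
    [0, 0, 0],
    [0, 0, 0]
  ],
  "rot": [
    [0, 0, -6],
    [0, 0, -6],
    [0, 0, -6],
    [0, 0, 0],
    [0, 0, 0]
  ],
  "hand": [-0.3, -0.3, -0.3, -0.3, -0.3]
}}

```text
t: 16.02
ee_pos: [0.5738, 0.3615, 0.3478]
tool_rot: [180.0, 0.0, 85.7]
ft_force: [0.0, 0.2, -1.7]
grip_width: 0.0456
finger_force: 26.9
```

Run:
```python
from h import *
s=ctrl.observe(); print(s['t'],s['ee_pos'],s['tool_rot'],s['ft_force'],s['joint_pos'].round(1),s['grip_width'],s['finger_force'])
```

```text
16.0167 [0.57382455 0.36145053 0.34778116] [1.79993025e+02 1.87292210e-02 8.56856519e+01] [ 0.03636882  0.17777832 -1.69257386] [-11.   28.6 -40.4  78.5  18.4  79.5 -55.6] 0.04557703808520532 26.89830243587494
```

{"name": "arm_command", "arguments": {
  "travel": [
    [-0.02, 0.001, 0],
    [-0.0332, 0.001, 0],
    [-0.0332, 0.001, 0],
    [-0.0332, 0.001, 0],
    [-0.0332, 0.001, 0]
  ],
  "rot": [
    [0, 0, 0],
    [0, 0, 0],
    [0, 0, 0],
    [0, 0, 0],
    [0, 0, 0]
  ],
  "hand": [-0.3, -0.3, -0.3, -0.3, -0.3]
}}

```text
t: 16.43
ee_pos: [0.5669, 0.2069, 0.3455]
tool_rot: [-179.8, 0.1, 85.7]
ft_force: [0.8, 0.4, -0.2]
grip_width: 0.0453
finger_force: 26.9
```

{"name": "arm_command", "arguments": {
  "travel": [
    [-0.0332, 0.001, 0],
    [-0.0332, 0.001, 0],
    [-0.0332, 0.001, 0],
    [-0.0332, 0.001, 0],
    [-0.0332, 0.001, 0]
  ],
  "rot": [
    [0, 0, 0],
    [0, 0, 0],
    [0, 0, 0],
    [0, 0, 0],
    [0, 0, 0]
  ],
  "hand": [-0.3, -0.3, -0.3, -0.3, -0.3]
}}

```text
t: 16.85
ee_pos: [0.5596, 0.0411, 0.3458]
tool_rot: [-179.8, 0.0, 85.7]
ft_force: [0.5, 1.0, -1.0]
grip_width: 0.0458
finger_force: 26.9
```

{"name": "arm_command", "arguments": {
  "travel": [
    [-0.0332, 0.001, 0],
    [-0.0332, 0.001, 0],
    [-0.0332, 0.001, 0],
    [-0.0332, 0.001, 0],
    [-0.02, 0.001, 0]
  ],
  "rot": [
    [0, 0, 0],
    [0, 0, 0],
    [0, 0, 0],
    [0, 0, 0],
    [0, 0, 0]
  ],
  "hand": [-0.3, -0.3, -0.3, -0.3, -0.3]
}}

```text
t: 17.27
ee_pos: [0.5532, -0.1143, 0.3456]
tool_rot: [-179.8, 0.1, 85.4]
ft_force: [0.2, -1.5, -1.1]
grip_width: 0.0453
finger_force: 26.9
```

{"name": "arm_command", "arguments": {
  "travel": [
    [-0.01, 0, 0.02],
    [0, 0, 0.02],
    [0, 0, 0.02],
    [0, 0, 0],
    [0, 0, 0]
  ],
  "rot": [
    [0, 0, 0],
    [0, 0, 0],
    [0, 0, 0],
    [0, 0, 0],
    [0, 0, 0]
  ],
  "hand": [-0.3, -0.3, -0.3, -0.3, -0.3]
}}

```text
t: 17.68
ee_pos: [0.5528, -0.1195, 0.2858]
tool_rot: [-179.7, -0.0, 85.8]
ft_force: [0.3, -0.5, 0.1]
grip_width: 0.0454
finger_force: 26.8
```

Run:
```python
from h import *
c=cam('wrist'); im=optics.snapshot('wrist'); np.savez('w7.npz',K=c[0],R=c[1],o=c[2]); s=ctrl.observe(); print(s['t'],s['ee_pos'],s['tool_rot'],s['joint_pos'].round(1),s['grip_width'])
q=np.load('q.npy')
for x,y in [(-46,61),(-46,-61),(46,-61),(46,61),(0,0)]:
    X=Ro.from_euler('z',q[2]).apply(np.array([x-50,y,0])/1e3)+[q[0],q[1],.1155-.0005]; print((x,y),X.round(4),proj(c,X).round(1)); 
    if x: cv2.circle(im,tuple(int(v) for v in proj(c,X).round()),3,(255,0,0),1)
cv2.imwrite('pics/w7.png',im[...,::-1])
```

```text
17.7333 [ 0.55388109 -0.1193237   0.28726601] [-1.79907224e+02 -2.28819686e-02  8.57948612e+01] [ 32.6  17.9 -33.2  99.1  10.5  66.2  -7.8] 0.045709401166018196
(-46, 61) [ 0.5119 -0.0724  0.115 ] [227.6 147.1]
(-46, -61) [ 0.5034 -0.1941  0.115 ] [233.1 275.3]
(46, -61) [ 0.5952 -0.2005  0.115 ] [328.3 275.1]
(46, 61) [ 0.6036 -0.0788  0.115 ] [332.8 146.6]
(0, 0) [ 0.5535 -0.1364  0.115 ] [280.4 214.2]
```

View pics/w7.png

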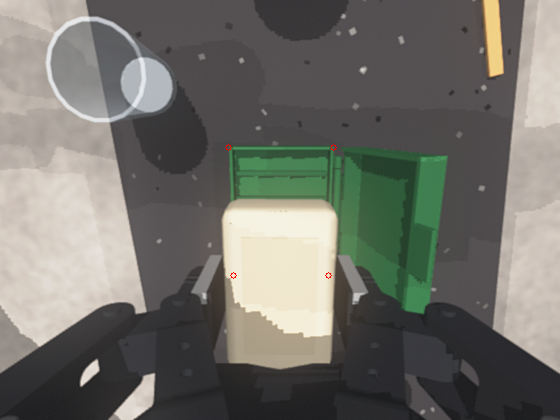

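The tray rim's near corners are at (231,148) and (335,148), within 2–3 px of the prediction. The soap is held centred in the fingers. Lowering it into the tray.

{"name": "arm_command", "arguments": {
  "travel": [
    [-0.0157, 0.0015, 0],
    [0, 0, 0.03],
    [0, 0, 0.035],
    [0, 0, 0.035],
    [0, 0, 0.03]
  ],
  "rot": [
    [0, 0, 0],
    [0, 0, 0],
    [0, 0, 0],
    [0, 0, 0],
    [0, 0, 0]
  ],
  "hand": [-0.3, -0.3, -0.3, -0.3, -0.3]
}}

```text
t: 18.15
ee_pos: [0.5552, -0.1354, 0.1571]
tool_rot: [179.9, 0.0, 85.8]
ft_force: [0.0, -0.5, -1.2]
grip_width: 0.0454
finger_force: 26.9
```

{"name": "arm_command", "arguments": {
  "travel": [
    [0, 0, 0.015],
    [0, 0, 0.01],
    [0, 0, 0.003],
    [0, 0, 0],
    [0, 0, 0]
  ],
  "rot": [
    [0, 0, 0],
    [0, 0, 0],
    [0, 0, 0],
    [0, 0, 0],
    [0, 0, 0]
  ],
  "hand": [-0.3, -0.3, -0.3, -0.3, -0.3]
}}

```text
t: 18.57
ee_pos: [0.5559, -0.1353, 0.1311]
tool_rot: [179.9, 0.0, 85.9]
ft_force: [-0.5, -1.0, -0.5]
grip_width: 0.0453
finger_force: 26.8
```

{"name": "arm_command", "arguments": {
  "travel": [
    [-0.0003, -0.0005, 0.004],
    [0, 0, 0.003],
    [0, 0, 0.002],
    [0, 0, 0],
    [0, 0, 0]
  ],
  "rot": [
    [0, 0, 0],
    [0, 0, 0],
    [0, 0, 0],
    [0, 0, 0],
    [0, 0, 0]
  ],
  "hand": [-0.3, -0.3, -0.3, -0.3, -0.3]
}}

```text
t: 18.98
ee_pos: [0.5541, -0.1356, 0.1205]
tool_rot: [-180.0, 0.0, 85.9]
ft_force: [-0.8, 0.3, -0.6]
grip_width: 0.045
finger_force: 26.8
```

{"name": "arm_command", "arguments": {
  "travel": [
    [0, 0, 0.001],
    [0, 0, 0.001],
    [0, 0, 0],
    [0, 0, 0]
  ],
  "rot": [
    [0, 0, 0],
    [0, 0, 0],
    [0, 0, 0],
    [0, 0, 0]
  ],
  "hand": [-0.3, -0.3, -0.3, -0.3]
}}

```text
t: 19.32
ee_pos: [0.5541, -0.1355, 0.1184]
tool_rot: [-180.0, -0.0, 85.9]
ft_force: [0.5, 0.5, -0.5]
grip_width: 0.0456
finger_force: 26.8
```

{"name": "arm_command", "arguments": {
  "travel": [
    [0, 0, 0.0007],
    [0, 0, 0],
    [0, 0, 0]
  ],
  "rot": [
    [0, 0, 0],
    [0, 0, 0],
    [0, 0, 0]
  ],
  "hand": [-0.3, -0.3, -0.3]
}}

```text
t: 19.57
ee_pos: [0.5542, -0.1356, 0.118]
tool_rot: [180.0, 0.0, 85.9]
ft_force: [-1.8, -0.1, 1.5]
grip_width: 0.0451
finger_force: 27.2
```

{"name": "arm_command", "arguments": {
  "travel": [
    [0, 0, 0.0007],
    [0, 0, 0],
    [0, 0, 0]
  ],
  "rot": [
    [0, 0, 0],
    [0, 0, 0],
    [0, 0, 0]
  ],
  "hand": [-0.3, -0.3, -0.3]
}}

```text
t: 19.82
ee_pos: [0.5542, -0.1356, 0.118]
tool_rot: [180.0, 0.0, 85.9]
ft_force: [-2.8, 1.0, 8.2]
grip_width: 0.0457
finger_force: 27.9
```

Contact with the ribs at z = 0.118, as expected. Easing off, opening just enough to clear the soap, and lifting.

{"name": "arm_command", "arguments": {
  "travel": [
    [0, 0, -0.0006],
    [0, 0, 0],
    [0, 0, 0],
    [0, 0, 0],
    [0, 0, 0]
  ],
  "rot": [
    [0, 0, 0],
    [0, 0, 0],
    [0, 0, 0],
    [0, 0, 0],
    [0, 0, 0]
  ],
  "hand": [-0.3, 0.2, 0.2, 0.2, 0.2]
}}

```text
t: 20.23
ee_pos: [0.5541, -0.1355, 0.1175]
tool_rot: [-180.0, -0.0, 85.9]
ft_force: [0.5, -1.1, -0.5]
grip_width: 0.0514
finger_force: 0.0
```

{"name": "arm_command", "arguments": {
  "travel": [
    [0, 0, 0],
    [0, 0, -0.003],
    [0, 0, -0.005],
    [0, 0, -0.01],
    [0, 0, -0.02]
  ],
  "rot": [
    [0, 0, 0],
    [0, 0, 0],
    [0, 0, 0],
    [0, 0, 0],
    [0, 0, 0]
  ],
  "hand": [0.2, 0.2, 0.2, 0.2, 0.2]
}}

```text
t: 20.65
ee_pos: [0.5529, -0.1354, 0.1551]
tool_rot: [-179.8, -0.0, 85.9]
ft_force: [0.2, 0.4, -0.1]
grip_width: 0.051
finger_force: 0.0
```

{"name": "arm_command", "arguments": {
  "travel": [
    [0, 0, -0.035],
    [0, 0, -0.035],
    [0, 0, -0.035],
    [0, 0, -0.035],
    [0, 0, 0]
  ],
  "rot": [
    [0, 0, 0],
    [0, 0, 0],
    [0, 0, 0],
    [0, 0, 0],
    [0, 0, 0]
  ],
  "hand": [0.2, 0.2, 0.2, 0.2, 0.2]
}}

```text
t: 21.07
ee_pos: [0.5578, -0.1353, 0.3044]
tool_rot: [179.3, 0.1, 85.9]
ft_force: [0.8, -0.2, 0.6]
grip_width: 0.0512
finger_force: 0.0
```

```bash
cat > chk.py <<'E'
from h import *
np.set_printoptions(precision=4,suppress=True)
c=cam('wrist'); im=optics.snapshot('wrist'); s=ctrl.observe(); print(s['t'],s['ee_pos'],s['ft_force'])
k=max(cv2.findContours(cream(im)[60:330,180:380],0,2)[0],key=cv2.contourArea); r=cv2.minAreaRect(k); bp=cv2.boxPoints(r)+[180,60];print(bp)
P=np.array([onz(c,p,.127) for p in bp]);print('soap',P.mean(0),[ (np.linalg.norm(P[i+1]-P[i]).round(4)) for i in range(3)],r[2])
q=np.load('q.npy');print('in box frame',Ro.from_euler('z',-q[2]).apply(P.mean(0)-[q[0],q[1],0])+[.05,0,0])
t=cam('top');a=optics.snapshot('top');k=max(cv2.findContours(green(a),0,2)[0],key=cv2.contourArea);print('green top',cv2.boundingRect(k))
a0=cv2.imread('pics/top0.png')[...,::-1]
d=(cv2.absdiff(a,a0).max(2)>60).astype('uint8');n,_,st,_=cv2.connectedComponentsWithStats(d);print(st[1:][st[1:,4]>15])
E
python3 chk.py
```

```text
21.1167 [ 0.5565 -0.1354  0.301 ] [-0.167  -0.1513 -0.7523]
[[248. 157.]
 [297. 157.]
 [297. 235.]
 [248. 235.]]
soap [ 0.5553 -0.1378  0.127 ] [np.float64(0.0441), np.float64(0.074), np.float64(0.0468)] 90.0
in box frame [ 0.0019 -0.0013  0.127 ]
green top (346, 169, 54, 71)
[[ 451  147   48  136 3823]
 [ 507  146   11   22   53]
 [ 446  152    7   50  111]
 [ 409  180    4   21   26]
 [ 161  191   32   29  501]
 [ 394  200    6   13   22]
 [ 358  208   31   21  536]
 [ 395  217    6    9   16]
 [ 393  228    8    7   21]
 [ 548  265   12   33   77]
 [ 388  281  119  108 2959]
 [ 362  376   12    7   33]
 [ 404  376  122   44 1708]
 [ 375  378   12    7   32]
 [ 337  381   18   10   55]]
```

```bash
python3 -c "
from plant import ticket
print(ticket.finish_job())"
```

```text
the job is handed in; nothing more can be done
None
```

The job is handed in: the lid was swung back to its stop, pressed there at about 6 N for 0.7 s and left standing open. The soap lies on the ribs within about 2–3 mm of the seat centre and nothing else was moved on purpose, but I viewed 11 pictures against the limit of 10.

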